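# Change the die in the tile-press bed and turn it to the red mark

## Task

Change the die in the press bed: slide the blue-handled die out from under the keepers and stand it centrally on the round wooden bat, then slide the yellow-handled die fully home under the keepers, with the white nose of its grip pointing straight at the red mark. Leave both dies standing flat and do not disturb the two jars, the tumbler, the brush pot and the rubber bulb round about.

Things in the scene. Friction and masses are not known exactly. Their poses are not given: they have to be found in the camera images.
- new_die: Steel disc 100 mm in diameter, 12 mm thick, 0.35 kg, with a hub and an upright yellow grip bar on top: 18 mm wide, 69 mm long, flat sides at x = -35 to +25 mm, 40 to 85 mm above the underside; white pointed nose at the bar's +x end. Origin: centre of the underside; z up the axis, x to the nose. Die to fit; starts on the table left or right of the bed, turned any way.
- old_die: Steel disc 100 mm in diameter, 12 mm thick, 0.35 kg, with a hub and an upright blue grip bar on top: 18 mm wide, 69 mm long, flat sides at x = -35 to +25 mm, 40 to 85 mm above the underside; white pointed nose at the bar's +x end. Origin: centre of the underside; z up the axis, x to the nose. Die to take out; starts in the bed under the keepers, turned any way.
- new_die_tip (a point): the white nose of the yellow die: 34 mm from its axis along its x, 62.5 mm above its underside
- bed: Fixed green die bed: plate 144 mm wide, 10 mm thick, x = -165 to +85 mm. Origin on the table under the die's home place, z up. Open mouth to -x (towards the robot, turned up to 0.4 rad); closed end +x. Slot: side walls 106 mm apart from x = -52 mm, stop at x = +52 mm; in front an open apron with low guides (top 19 mm over the table), 106 flaring to 124 mm apart
- bed_home (a point): Centre of a die's underside when fully home: on the plate, 10 mm over the table, 1 mm short of the stop; axes as the bed. Aluminium keepers 25 to 31 mm over the table overhang the slot from x = -45 mm, leaving 80 mm between them, closed from x = +42 mm: a die disc passes only by sliding flat on the plate along x. Nothing is above the keepers
- bed_mouth (a point): On the apron's plate (10 mm over the table), 110 mm in front of the bed's origin: a die centred here is 15 mm clear of the keepers and can be lifted off or set down; axes as the bed
- mark: red arrow-shaped mark, 35 mm long, on top of the bed's rim behind the die, up to 0.6 rad to either side of the bed's x axis; 31 to 34 mm above the table. Origin: the bed's origin; its x axis runs level from there through the mark, which lies 47 to 82 mm out
- bat: round wooden bat (board) 120 mm in diameter, 8 mm high, fixed on the table on the other side of the bed from the yellow die; origin at the centre of its underside
- jar_cobalt: glass jar with black screw lid, 60 mm across, 79 mm high, back right; a bystander; origin at the middle of its underside
- jar_iron: glass jar with white lid, 66 mm across, 72 mm high, back right; a bystander; origin at the middle of its underside
- brush_pot: grey stoneware pot of brushes, 130x120x176 mm, back left; a bystander; origin at the middle of its underside
- tumbler_celadon: pale green ceramic tumbler, 66 mm across, 77 mm high, near right; a bystander; origin at the middle of its underside
- slip_bulb: yellow rubber bulb with a black nozzle, 59 mm across, 100 mm high, standing near left; a bystander; origin at the middle of its underside

How it is judged:
By the outcome, as a careful person would: the job done as asked, in the order asked, and still so for the second after the job is handed in, with the robot touching nothing.
It also fails if it takes over 59 s, if anything falls off the work surface, if the arm or the gripper's body presses on something with over 40 N, if the wrist force passes 120 N, or if a joint passes its speed limit or range.

## Robot

A 6-joint arm with a two-finger parallel gripper is mounted at the origin on the work surface; the furniture and walls round the work are solid. World frame = base frame: x ahead of the robot, y to its left, z up, the work surface at z = 0. Lengths are in m, angles in rad, forces in N, time in s.
With the tool pointing down it reaches from about 0.15 to 0.775 m from the base axis. Payload 6.1 kg.
Tool frame: the origin (TCP) lies at the very end of the fingers, on their centre line; the grasp point (between the pads) lies 19 mm behind it; z points along the fingers, y is the direction in which the jaws open and shut (so a half turn about z gives the same grasp; the last joint's range is limited). The gripper opens to 85 mm and grips with 20 to 120 N. Pads are 22 mm wide; open, the fingers measure 114 mm over their backs; the gripper's body (76 mm by 85 mm) begins 54 mm behind the grasp point. The pads swing forward as they close: fully open they stand 13 mm farther back than shut.
Start: joints at [1.333, 0.126, -0.04, 1.405, 0, 1.571], TCP at [0.124, 0.51, 0.231] pointing down, gripper open.
Joint ranges: [-2.72, 2.72], [-0.95, 1.95], [-1.27, 1.35], [-1.78, 2.02], [-1.46, 1.47], [-3.14, 3.14]. Speed limits (rad/s): [2.39, 2.39, 3.01, 3.14, 3.14, 3.14].

## Interface

Orientations are given as a 3x3 rotation matrix whose columns are the frame's x, y, z axes.
In Python, from station import sensors, eyes, ticket gives the robot as it stands.
- The arm moves only by the shell command python3 -m handwheel 'ROWS' [FORCE]. ROWS is JSON, a list of rows, each an object of numbers: "wx", "wy", "wz": the turn, a rotation vector about the tool's x, y, z in degrees; "dx", "dy", "dz": the shift along the tool's x, y, z in cm; "fingers": the gripper's target within -1 to 1 (fully open at 1, half-way at 0, shut at -1). In form: [{"wx": .., "wy": .., "wz": .., "dx": .., "dy": .., "dz": .., "fingers": ..}, ...]. A call has 1 to 20 rows; each row shifts and turns the pose as measured when the row begins, along the tool's axes as they then stand; what a row does not reach is not made up. A row lasts 1/8 s, in which the tool goes at most 62.5 mm and 10.7 degrees, less where a joint would pass 70% of its speed; a pose out of reach is approached as far as the arm can. A call is refused whole if a number of a shift passes 6.25 or a number of a turn 10.7, either way. A call with a gripper value outside its range is refused whole. The fingers move at their own pace and stop on an object; FORCE is the grip in N (left out, the last holds). Time passes only in rows, so rows that do not move let the fingers close. It gives the time, the measured TCP pose, the force and the opening at its end, in the units of the state.
- sensors.observe(): the state, without advancing time (a new reading comes with each control period).
- eyes.read_camera(name): name is "scene" or "top" or "wrist"; returns (picture, depth): 400x640x3 uint8, blue, green, red; 400x640 float32, m along the optical axis (not along the pixel's ray), 0 where there is no reading.
- eyes.get_calibration(name): a dict with "camera_matrix" (3x3 intrinsics, pixels), "extrinsics" (4x4, takes a point from camera to world coordinates). Camera axes: x right, y down, z forward; pixel columns grow to the right and rows downward; lengths in m; the calibration is good to about 2 mm. A picture is of the moment at which its call begins: read the wrist's pose just before it. get_calibration takes no time and is no camera call; for the wrist camera it gives the pose at the moment of the call.
- ticket.finish_job(): hands the job in, once; it reports no verdict.
The state is a dict: "time_s": time; "joint_positions": joint angles; "joint_vel": joint speeds; "joint_efforts": joint torques, N m; "tcp_pos": TCP position; "tcp_rot": TCP orientation; "force": force on the tool from outside, world axes, zero at the start; "wrist_torque": the same for the moment, N m; "gripper_width": finger opening in m.
Only numpy, scipy, OpenCV 4.12 (cv2) and the standard library are available. Lean on these libraries where they do the work, as an engineer would, in place of code of your own. Each camera call takes 0.05 s, during which the arm holds its last target. There are 200 camera calls.

## Working session

There is one attempt and no reset: what is moved stays moved. The work goes in short steps, Python scripts to look and compute and a shell command to move; the robot and the scene stay as the last step left them, time stands still between calls to the robot, and variables do not carry over. Pictures are saved under pics/ and viewed, about 8 in all and at most 12, crops included, and the job is handed in when it is done.

```bash
ls; mkdir -p pics; python3 - <<'E'
from station import sensors, eyes
import cv2,numpy as np
s=sensors.observe(); print(s['time_s'],s['tcp_pos'],s['tcp_rot'],s['force'],s['gripper_width'])
for n in ('scene','top'):
    p,d=eyes.read_camera(n); c=eyes.get_calibration(n)
    np.savez(f'pics/{n}0.npz',p=p,d=d,K=c['camera_matrix'],T=c['extrinsics'])
    cv2.imwrite(f'pics/{n}0.png',p); print(n,c)
E
```

```text
pics
0.0 [0.12355983 0.50980261 0.23052413] [[-9.71866826e-01  2.35530748e-01 -3.73540512e-04]
 [ 2.35531044e-01  9.71865546e-01 -1.57726518e-03]
 [-8.46329424e-06 -1.62087210e-03 -9.99998686e-01]] [-0.56177285 -0.05770386  0.49033812] 0.08562804018016829
scene {'camera_matrix': array([[378.04880829,   0.        , 325.52023026],
       [  0.        , 378.04880829, 196.69719276],
       [  0.        ,   0.        ,   1.        ]]), 'extrinsics': array([[ 0.18071282,  0.80334759, -0.56742887,  1.17071373],
       [ 0.98341042, -0.13837109,  0.11729186, -0.07982823],
       [ 0.01571038, -0.57921161, -0.81502582,  0.98002735],
       [ 0.        ,  0.        ,  0.        ,  1.        ]])}
top {'camera_matrix': array([[402.38876066,   0.        , 316.16580629],
       [  0.        , 402.38876066, 197.98583935],
       [  0.        ,   0.        ,   1.        ]]), 'extrinsics': array([[-0.13885498, -0.96751995,  0.21124496,  0.28381955],
       [-0.99030043,  0.13672045, -0.02475032,  0.05614191],
       [-0.00493507, -0.21263268, -0.97711974,  1.24394819],
       [ 0.        ,  0.        ,  0.        ,  1.        ]])}
```

View pics/top0.png

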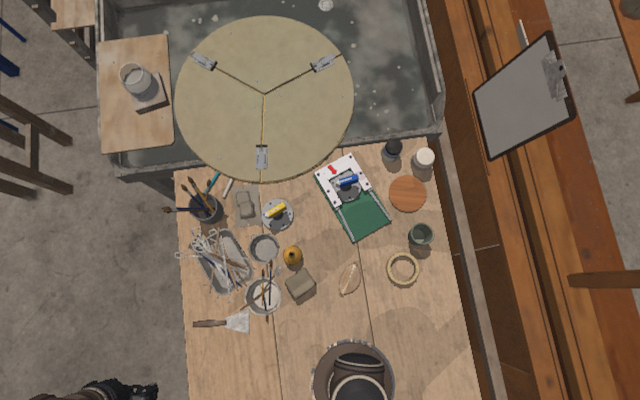

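View pics/scene0.png

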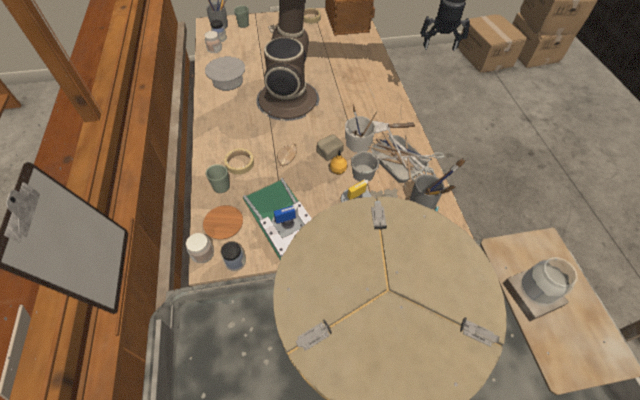

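```bash
cat > h.py <<'E'
import numpy as np,cv2
def ray(K,T,u,v,z):
    d=T[:3,:3]@np.linalg.inv(K)@np.array([u,v,1.]); o=T[:3,3]
    return o+d*(z-o[2])/d[2]
def cloud(d,K,T):
    v,u=np.indices(d.shape); 
    P=np.stack([(u-K[0,2])/K[0,0]*d,(v-K[1,2])/K[1,1]*d,d],-1)
    W=P@T[:3,:3].T+T[:3,3]; W[d<=0]=np.nan
    return W
def mask(p,lo,hi,roi=None):
    m=cv2.inRange(cv2.cvtColor(p,cv2.COLOR_BGR2HSV),lo,hi)
    if roi:
        r=np.zeros_like(m); x0,y0,x1,y1=roi; r[y0:y1,x0:x1]=1; m=m*r
    return m
E
python3 - <<'E'
from h import *
f=np.load('pics/top0.npz');p,d,K,T=f['p'],f['d'],f['K'],f['T']; W=cloud(d,K,T)
for n,lo,hi,roi in [('green',(60,80,30),(90,255,255),(300,140,400,250)),('blue',(100,120,60),(130,255,255),(300,140,400,250)),('yellow',(20,140,100),(35,255,255),(255,190,300,240)),('red',(0,150,100),(8,255,255),(310,150,350,190)),('red2',(172,150,100),(180,255,255),(310,150,350,190)),('bat',(5,90,60),(18,255,255),(380,170,435,217)),('bulb',(15,140,100),(30,255,255),(275,240,310,270))]:
    m=mask(p,lo,hi,roi); w=W[m>0]; w=w[np.isfinite(w[:,0])]
    if len(w): print(n,len(w),np.median(w,0).round(3),w.min(0).round(3),w.max(0).round(3), cv2.minAreaRect(cv2.findNonZero(m)))
# heights
for u,v in [(270,130),(330,100),(208,210),(392,147),(424,160),(420,233),(407,195),(263,245),(245,205),(265,290),(403,268),(348,278),(380,240),(440,180),(470,200),(300,288),(225,260)]: print((u,v),W[v,u].round(3))
cv2.imwrite('pics/c1.png',cv2.resize(p[135:275,170:450],None,fx=2.85,fy=2.85,interpolation=cv2.INTER_CUBIC))
E
```

```text
green 1452 [ 0.478 -0.108  0.01 ] [ 0.403 -0.186 -0.002] [0.63  0.022 0.019] ((351.83416748046875, 197.9300537109375), (77.74009704589844, 44.84451675415039), 59.74356460571289)
blue 109 [ 0.572 -0.079  0.092] [ 0.565 -0.102  0.027] [ 0.586 -0.05   0.099] ((348.3000183105469, 180.4000244140625), (7.905693531036377, 19.28989028930664), 71.56504821777344)
yellow 85 [0.52  0.143 0.084] [0.502 0.121 0.071] [0.536 0.175 0.091] ((275.8382263183594, 208.89707946777344), (5.830951690673828, 19.036340713500977), 59.036251068115234)
red 30 [ 0.63  -0.035  0.033] [ 0.617 -0.046  0.029] [ 0.644 -0.025  0.036] ((331.5, 169.00001525878906), (9.192388534545898, 3.535533905029297), 45.0)
bat 1141 [ 0.527 -0.261  0.008] [ 0.469 -0.609 -0.738] [ 0.77  -0.202  0.015] ((412.61358642578125, 192.14947509765625), (37.391422271728516, 48.926429748535156), 81.38435363769531)
bulb 233 [0.384 0.12  0.052] [ 0.359  0.094 -0.005] [0.409 0.15  0.096] ((291.5000305175781, 254.50001525878906), (16.54690170288086, 18.335756301879883), 63.43495178222656)
(270, 130) [0.746 0.134 0.13 ]
(330, 100) [ 0.817 -0.055  0.127]
(208, 210) [0.552 0.356 0.045]
(392, 147) [ 0.659 -0.222  0.085]
(424, 160) [ 0.609 -0.315  0.07 ]
(420, 233) [ 0.397 -0.277  0.005]
(407, 195) [ 0.521 -0.26   0.007]
(263, 245) [0.428 0.207 0.008]
(245, 205) [0.557 0.247 0.021]
(265, 290) [0.293 0.212 0.034]
(403, 268) [ 0.3   -0.207  0.002]
(348, 278) [ 0.293 -0.036  0.008]
(380, 240) [ 0.394 -0.152 -0.   ]
(440, 180) [ 0.702 -0.606 -0.669]
(470, 200) [ 0.535 -0.605 -0.365]
(300, 288) [0.284 0.109 0.048]
(225, 260) [0.392 0.311 0.077]
```

View pics/c1.png

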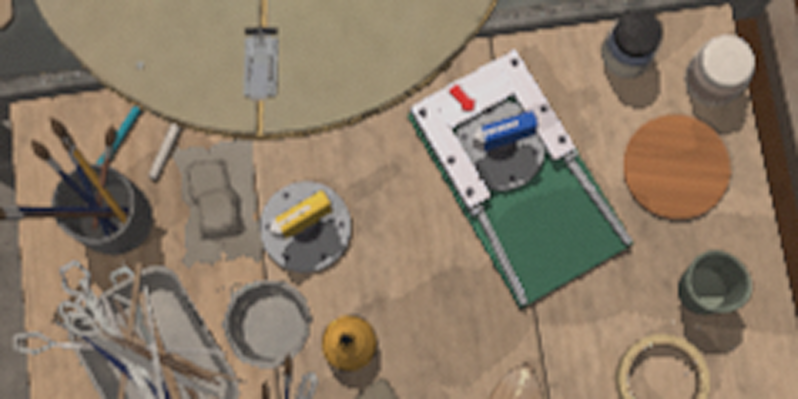

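```bash
python3 - <<'E'
from h import *
f=np.load('pics/top0.npz');p,d,K,T=f['p'],f['d'],f['K'],f['T']; W=cloud(d,K,T)
c=lambda a,b,z: ray(K,T,170+a/2.85,135+b/2.85,z)
A=c(525,305,.01);B=c(412,108,.02);C=c(632,245,.01);D=c(517,50,.03)
for q in (A,B,C,D): print(q.round(3))
print('ang',np.arctan2(*(B-A)[1::-1]),np.arctan2(*(D-C)[1::-1]))
n,e=c(478,145,.072),c(535,122,.09); print('blue nose,end',n.round(3),e.round(3))
n,e=c(270,228,.062),c(328,200,.08); print('yel',n.round(3),e.round(3))
print('yellow disc',c(306,226,.012).round(3),'bat',c(678,167,.008).round(3))
print('red tail, tip',c(455,90,.034).round(3),c(472,110,.034).round(3))
w=W[100:195,170:450].reshape(-1,3); w=w[(w[:,2]>.1)&(w[:,2]<.16)]
for y in (-.15,-.1,-.05,0,.05,.1,.15,.2):
  k=abs(w[:,1]-y)<.01; print(y, w[k,0].min().round(3) if k.any() else None)
E
```

```text
[ 0.398 -0.071  0.01 ]
[0.629 0.019 0.02 ]
[ 0.446 -0.197  0.01 ]
[ 0.676 -0.105  0.03 ]
ang 0.371284492455858 0.37713012200760687
blue nose,end [ 0.565 -0.043  0.072] [ 0.577 -0.104  0.09 ]
yel [0.509 0.185 0.062] [0.527 0.12  0.08 ]
yellow disc [0.516 0.152 0.012] bat [ 0.525 -0.263  0.008]
red tail, tip [ 0.639 -0.03   0.034] [ 0.614 -0.045  0.034]
-0.15 None
-0.1 0.727
-0.05 0.664
0 0.627
0.05 0.607
0.1 0.596
0.15 0.594
0.2 0.6
```

```bash
python3 -m handwheel '[{"wz":10.5,"dz":-1.6,"fingers":1},{"wz":10.5,"dz":-1.6,"fingers":1},{"wz":10.5,"dz":-1.6,"fingers":1},{"wz":10.5,"dz":-1.6,"fingers":1},{"wz":10.5,"dz":-1.6,"fingers":1},{"wz":10.5,"dz":-1.6,"fingers":1}]'; python3 -m handwheel '[{"dx":-5.3,"dy":2,"fingers":1},{"dx":-5.3,"dy":2,"fingers":1},{"dx":-5.3,"dy":2,"fingers":1},{"dx":-5.3,"dy":2,"fingers":1},{"dx":-5.3,"dy":2,"fingers":1},{"dx":-5.3,"dy":2,"fingers":1},{"dx":-5.3,"dy":2,"fingers":1},{"dx":-5.3,"dy":2,"fingers":1},{"dx":-5.3,"dy":2,"fingers":1},{"dx":-5.3,"dy":2,"fingers":1},{"dx":-5.3,"dy":2,"fingers":1},{"fingers":1}]'
python3 - <<'E'
from station import sensors, eyes
import cv2,numpy as np
s=sensors.observe(); print(s['joint_positions'],np.arctan2(s['tcp_rot'][1][0],s['tcp_rot'][0][0]))
c=eyes.get_calibration('wrist');p,d=eyes.read_camera('wrist')
np.savez('pics/w1.npz',p=p,d=d,K=c['camera_matrix'],T=c['extrinsics']); cv2.imwrite('pics/w1.png',p); print(c)
E
```

```text
[ 1.33299933e+00  1.26346488e-01 -4.05007402e-02  1.40539422e+00
  6.05256088e-06  1.57078409e+00] 2.903807878722519
{'camera_matrix': array([[280.55520838,   0.        , 318.32521464],
       [  0.        , 280.55520838, 197.99235031],
       [  0.        ,   0.        ,   1.        ]]), 'extrinsics': array([[ 2.34905921e-01,  9.19489809e-01,  3.15210564e-01,
         4.21067603e-02],
       [ 9.72017620e-01, -2.21885453e-01, -7.71271160e-02,
         5.29539670e-01],
       [-9.76958433e-04,  3.24507838e-01, -9.45882503e-01,
         3.73292306e-01],
       [ 0.00000000e+00,  0.00000000e+00,  0.00000000e+00,
         1.00000000e+00]])}invalid input
invalid input
```

View pics/w1.png

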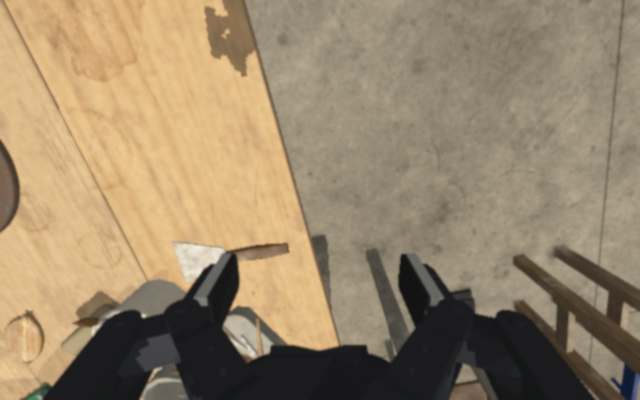

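```bash
python3 -m handwheel '[{"wx":0,"wy":0,"wz":10.5,"dx":0,"dy":0,"dz":-1.6,"fingers":1},{"wx":0,"wy":0,"wz":10.5,"dx":0,"dy":0,"dz":-1.6,"fingers":1},{"wx":0,"wy":0,"wz":10.5,"dx":0,"dy":0,"dz":-1.6,"fingers":1},{"wx":0,"wy":0,"wz":10.5,"dx":0,"dy":0,"dz":-1.6,"fingers":1},{"wx":0,"wy":0,"wz":10.5,"dx":0,"dy":0,"dz":-1.6,"fingers":1},{"wx":0,"wy":0,"wz":10.5,"dx":0,"dy":0,"dz":-1.6,"fingers":1}]'; python3 -m handwheel '[{"wx":0,"wy":0,"wz":0,"dx":-5.5,"dy":2.2,"dz":0,"fingers":1},{"wx":0,"wy":0,"wz":0,"dx":-5.5,"dy":2.2,"dz":0,"fingers":1},{"wx":0,"wy":0,"wz":0,"dx":-5.5,"dy":2.2,"dz":0,"fingers":1},{"wx":0,"wy":0,"wz":0,"dx":-5.5,"dy":2.2,"dz":0,"fingers":1},{"wx":0,"wy":0,"wz":0,"dx":-5.5,"dy":2.2,"dz":0,"fingers":1},{"wx":0,"wy":0,"wz":0,"dx":-5.5,"dy":2.2,"dz":0,"fingers":1},{"wx":0,"wy":0,"wz":0,"dx":-5.5,"dy":2.2,"dz":0,"fingers":1},{"wx":0,"wy":0,"wz":0,"dx":-5.5,"dy":2.2,"dz":0,"fingers":1},{"wx":0,"wy":0,"wz":0,"dx":-5.5,"dy":2.2,"dz":0,"fingers":1},{"wx":0,"wy":0,"wz":0,"dx":-5.5,"dy":2.2,"dz":0,"fingers":1},{"wx":0,"wy":0,"wz":0,"dx":0,"dy":0,"dz":0,"fingers":1}]'
```

```text
time_s: 0.9
tcp_pos: [0.1233, 0.5087, 0.326]
tcp_rot: [[-0.205, 0.979, -0.002], [0.979, 0.205, -0.008], [-0.008, -0.004, -1.0]]
force: [-0.9, -0.4, -0.3]
gripper_width: 0.0853
time_s: 2.28
tcp_pos: [0.46, 0.0009, 0.327]
tcp_rot: [[-0.206, 0.979, -0.002], [0.979, 0.206, -0.009], [-0.009, -0.004, -1.0]]
force: [-0.6, -0.0, 0.1]
gripper_width: 0.0855
```

```bash
python3 -m handwheel '[{"wx":0,"wy":0,"wz":0,"dx":-4.6,"dy":2.2,"dz":0,"fingers":1},{"wx":0,"wy":0,"wz":0,"dx":-4.6,"dy":2.2,"dz":0,"fingers":1},{"wx":0,"wy":0,"wz":0,"dx":-4.6,"dy":2.2,"dz":0,"fingers":1},{"wx":0,"wy":0,"wz":0,"dx":0,"dy":0,"dz":0,"fingers":1}]'
python3 - <<'E'
from station import sensors, eyes
import cv2,numpy as np
s=sensors.observe(); print(s['joint_positions'])
c=eyes.get_calibration('wrist');p,d=eyes.read_camera('wrist')
np.savez('pics/w2.npz',p=p,d=d,K=c['camera_matrix'],T=c['extrinsics']); cv2.imwrite('pics/w2.png',p)
E
```

```text
time_s: 2.78
tcp_pos: [0.5546, -0.1214, 0.327]
tcp_rot: [[-0.209, 0.978, -0.004], [0.978, 0.208, -0.007], [-0.006, -0.005, -1.0]]
force: [-0.2, -0.5, -0.1]
gripper_width: 0.0854
[-0.21166802  0.23545391  0.30413668  1.64181215 -0.00743661  1.1490797 ]
```

View pics/w2.png

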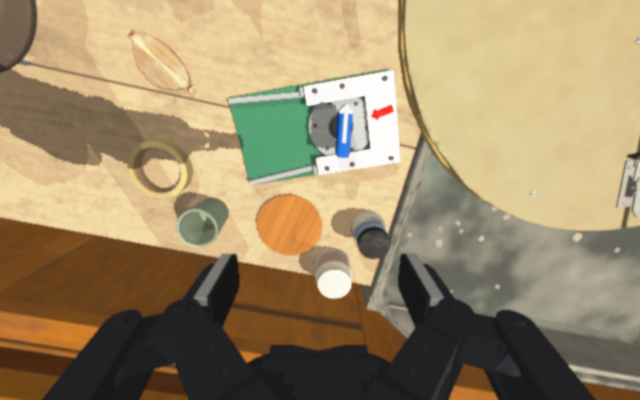

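```bash
python3 - <<'E'
from h import *
f=np.load('pics/w2.npz');p,d,K,T=f['p'],f['d'],f['K'],f['T']; W=cloud(d,K,T)
R=lambda u,v,z: ray(K,T,u,v,z)
hsv=cv2.cvtColor(p,cv2.COLOR_BGR2HSV)
# keepers/rim white block outline at z=.031
m=((hsv[...,1]<60)&(hsv[...,2]>170)).astype(np.uint8)*255; r=np.zeros_like(m); r[60:185,285:405]=1; m=m*r
m=cv2.morphologyEx(m,cv2.MORPH_CLOSE,np.ones((5,5)))
c=max(cv2.findContours(m,0,2)[0],key=cv2.contourArea)
P=np.array([R(u,v,.031)[:2] for u,v in c[:,0]],np.float32)
rect=cv2.minAreaRect(P*1000); B=cv2.boxPoints(rect); print('rim rect',rect,B.round(1).tolist())
# red
m=mask(p,(0,140,90),(8,255,255),(360,95,405,130))|mask(p,(172,140,90),(180,255,255),(360,95,405,130))
v,u=np.nonzero(m); Q=np.array([R(a,b,.034)[:2] for a,b in zip(u,v)],np.float32)
print('red',len(Q),Q.mean(0)); e=cv2.fitLine(Q,2,0,.01,.01).ravel(); print(e,np.arctan2(e[1],e[0]))
t=(Q-e[2:])@e[:2]; print('ext',t.min(),t.max(), 'z',np.nanmedian(W[m>0],0))
# blue top
m=mask(p,(100,120,60),(130,255,255),(320,95,370,170)); w=W[(m>0)]; w=w[abs(w[:,2]-.095)<.005]
print('blue top',len(w),w.mean(0),cv2.fitLine(w[:,:2].astype(np.float32),2,0,.01,.01).ravel(),cv2.minAreaRect((w[:,:2]*1000).astype(np.float32)))
m=mask(p,(3,100,60),(18,255,255),(245,185,333,262))
c=max(cv2.findContours(m,0,2)[0],key=cv2.contourArea);P=np.array([R(u,v,.008)[:2] for u,v in c[:,0]],np.float32)
print('bat',cv2.minEnclosingCircle(P*1000),cv2.fitEllipse(P*1000))
print([ (a,R(*a,.01).round(4)[:2]) for a in ((229,99),(250,183))])
E
```

```text
rim rect ((570.4527587890625, -72.9181137084961), (185.39700317382812, 137.8763427734375), 21.54937171936035) [[458.8999938964844, -42.79999923706055], [509.6000061035156, -171.10000610351562], [682.0, -103.0], [631.4000244140625, 25.200000762939453]]
red 138 [ 0.63099754 -0.03567687]
[ 0.8447852   0.5351055   0.63099784 -0.03567688] 0.56463265
ext -0.015559896 0.01499204 z [ 0.63096459 -0.03576686  0.03385711]
blue top 404 [ 0.57763722 -0.07771063  0.09452617] [ 0.17807506 -0.9840169   0.5776372  -0.07771063] ((577.7714233398438, -75.51643371582031), (17.49558448791504, 54.338905334472656), 9.515514373779297)
bat ((528.9719848632812, -260.1874084472656), 62.394466400146484) ((528.3533935546875, -260.36724853515625), (119.52355194091797, 123.18658447265625), 37.86766815185547)
[((229, 99), array([ 0.3998, -0.0668])), ((250, 183), array([ 0.4492, -0.1943]))]
```

```bash
python3 -m handwheel '[{"wx":0,"wy":0,"wz":2.5,"dx":0,"dy":0,"dz":0,"fingers":1},{"wx":0,"wy":0,"wz":0,"dx":2.3,"dy":1.5,"dz":5,"fingers":1},{"wx":0,"wy":0,"wz":0,"dx":2.3,"dy":1.6,"dz":5,"fingers":1},{"wx":0,"wy":0,"wz":0,"dx":0,"dy":0,"dz":5,"fingers":1},{"wx":0,"wy":0,"wz":0,"dx":0,"dy":0,"dz":2,"fingers":1},{"wx":0,"wy":0,"wz":0,"dx":0,"dy":0,"dz":0,"fingers":1}]'
```

```text
time_s: 3.58
tcp_pos: [0.5721, -0.0593, 0.1569]
tcp_rot: [[-0.175, 0.985, 0.001], [0.985, 0.175, -0.005], [-0.005, 0.0, -1.0]]
force: [0.4, -0.6, 0.3]
gripper_width: 0.0856
```

```bash
python3 -m handwheel '[{"wx":0,"wy":0,"wz":0,"dx":-1.2,"dy":0.34,"dz":0,"fingers":1},{"wx":0,"wy":0,"wz":0,"dx":0,"dy":0,"dz":3,"fingers":1},{"wx":0,"wy":0,"wz":0,"dx":0,"dy":0,"dz":0,"fingers":1}]'
python3 - <<'E'
from h import *
from station import sensors, eyes
s=sensors.observe(); print(s['tcp_pos'])
c=eyes.get_calibration('wrist');p,d=eyes.read_camera('wrist'); K,T=c['camera_matrix'],c['extrinsics']; W=cloud(d,K,T)
m=mask(p,(100,120,60),(130,255,255)); w=W[(m>0)]; w=w[abs(w[:,2]-.095)<.006]
print(len(w), cv2.minAreaRect((w[:,:2]*1000).astype(np.float32)), np.median(w[:,2]))
E
```

```text
time_s: 3.95
tcp_pos: [0.5799, -0.0709, 0.132]
tcp_rot: [[-0.177, 0.984, 0.008], [0.984, 0.177, -0.006], [-0.007, 0.007, -1.0]]
force: [0.0, -0.5, 1.1]
gripper_width: 0.0854
[ 0.57993641 -0.07087324  0.13197921]
1284 ((577.8009033203125, -75.1483383178711), (17.383262634277344, 56.26839065551758), 9.131750106811523) 0.0947758212420207
```

```bash
python3 -m handwheel '[{"wx":0,"wy":0,"wz":0.5,"dx":0.1,"dy":-0.25,"dz":3.5,"fingers":1},{"wx":0,"wy":0,"wz":0,"dx":0,"dy":0,"dz":3.0,"fingers":1},{"wx":0,"wy":0,"wz":0,"dx":0,"dy":0,"dz":1.1,"fingers":1},{"wx":0,"wy":0,"wz":0,"dx":0,"dy":0,"dz":0,"fingers":-1},{"wx":0,"wy":0,"wz":0,"dx":0,"dy":0,"dz":0,"fingers":-1},{"wx":0,"wy":0,"wz":0,"dx":0,"dy":0,"dz":0,"fingers":-1},{"wx":0,"wy":0,"wz":0,"dx":0,"dy":0,"dz":0,"fingers":-1},{"wx":0,"wy":0,"wz":0,"dx":0,"dy":0,"dz":0,"fingers":-1},{"wx":0,"wy":0,"wz":0,"dx":0,"dy":0,"dz":0,"fingers":-1}]' 60
```

```text
time_s: 5.12
tcp_pos: [0.5805, -0.074, 0.0683]
tcp_rot: [[-0.166, 0.986, 0.017], [0.986, 0.166, -0.012], [-0.014, 0.015, -1.0]]
force: [0.2, 0.9, -3.1]
gripper_width: 0.0172
```

```bash
python3 -m handwheel '[{"wx":0,"wy":0,"wz":0,"dx":0,"dy":0,"dz":0,"fingers":0},{"wx":0,"wy":0,"wz":0,"dx":0,"dy":0,"dz":0,"fingers":0},{"wx":0,"wy":0,"wz":0,"dx":0,"dy":0,"dz":0,"fingers":0},{"wx":0.8,"wy":0.8,"wz":0,"dx":0.3,"dy":-0.2,"dz":1.2,"fingers":0},{"wx":0,"wy":0,"wz":0,"dx":0,"dy":0,"dz":0,"fingers":0}]'
```

```text
time_s: 5.75
tcp_pos: [0.5804, -0.0712, 0.0569]
tcp_rot: [[-0.167, 0.986, 0.004], [0.986, 0.167, 0.001], [-0.0, 0.004, -1.0]]
force: [-0.9, 0.6, -0.8]
gripper_width: 0.0426
```

```bash
python3 -m handwheel '[{"wx":0.1,"wy":0.2,"wz":0,"dx":0,"dy":-0.3,"dz":0,"fingers":0},{"wx":0,"wy":0,"wz":0,"dx":0,"dy":0,"dz":0,"fingers":-1},{"wx":0,"wy":0,"wz":0,"dx":0,"dy":0,"dz":0,"fingers":-1},{"wx":0,"wy":0,"wz":0,"dx":0,"dy":0,"dz":0,"fingers":-1},{"wx":0,"wy":0,"wz":0,"dx":0,"dy":0,"dz":0,"fingers":-1}]' 60
```

```text
time_s: 6.38
tcp_pos: [0.5773, -0.0718, 0.0568]
tcp_rot: [[-0.167, 0.986, 0.002], [0.986, 0.167, 0.004], [0.004, 0.003, -1.0]]
force: [0.5, -1.7, -1.0]
gripper_width: 0.0173
```

```bash
python3 -m handwheel '[{"wx":0,"wy":0,"wz":0,"dx":-0.3,"dy":-1.5,"dz":-0.05,"fingers":-1},{"wx":0,"wy":0,"wz":0,"dx":-0.4,"dy":-2,"dz":0,"fingers":-1},{"wx":0,"wy":0,"wz":0,"dx":0,"dy":0,"dz":0,"fingers":-1}]'
```

```text
time_s: 6.75
tcp_pos: [0.5417, -0.085, 0.0567]
tcp_rot: [[-0.167, 0.986, 0.001], [0.986, 0.167, 0.004], [0.004, 0.001, -1.0]]
force: [-0.6, -0.4, -1.2]
gripper_width: 0.0173
```

```bash
python3 -m handwheel '[{"wx":0,"wy":0,"wz":0,"dx":-0.55,"dy":-2.6,"dz":0,"fingers":-1},{"wx":0,"wy":0,"wz":0,"dx":-0.55,"dy":-2.6,"dz":0,"fingers":-1},{"wx":0,"wy":0,"wz":0,"dx":-0.5,"dy":-2.3,"dz":0,"fingers":-1},{"wx":0,"wy":0,"wz":0,"dx":0,"dy":0,"dz":0,"fingers":-1}]'
```

```text
time_s: 7.25
tcp_pos: [0.4699, -0.1136, 0.0569]
tcp_rot: [[-0.167, 0.986, 0.003], [0.986, 0.167, 0.005], [0.004, 0.004, -1.0]]
force: [0.0, 0.1, -3.3]
gripper_width: 0.017
```

```bash
python3 -m handwheel '[{"wx":0,"wy":0,"wz":0,"dx":0,"dy":0,"dz":-3,"fingers":-1},{"wx":0,"wy":0,"wz":0,"dx":0,"dy":0,"dz":-3,"fingers":-1},{"wx":0,"wy":0,"wz":0,"dx":-3.8,"dy":0.8,"dz":0,"fingers":-1},{"wx":0,"wy":0,"wz":0,"dx":-3.8,"dy":0.8,"dz":0,"fingers":-1},{"wx":0,"wy":0,"wz":0,"dx":-3.8,"dy":0.8,"dz":0,"fingers":-1},{"wx":0,"wy":0,"wz":0,"dx":-3.8,"dy":0.8,"dz":0,"fingers":-1},{"wx":0,"wy":0,"wz":0,"dx":0,"dy":0,"dz":0,"fingers":-1}]'
python3 - <<'E'
from h import *
from station import sensors, eyes
c=eyes.get_calibration('wrist');s=sensors.observe();p,d=eyes.read_camera('wrist'); np.savez('pics/w3.npz',p=p,d=d,K=c['camera_matrix'],T=c['extrinsics'],tcp=s['tcp_pos'],R=s['tcp_rot'])
cv2.imwrite('pics/w3.png',p)
E
```

```text
time_s: 8.12
tcp_pos: [0.5329, -0.2603, 0.1156]
tcp_rot: [[-0.171, 0.985, 0.002], [0.985, 0.171, 0.007], [0.007, 0.003, -1.0]]
force: [-0.6, 1.8, -2.8]
gripper_width: 0.0175
```

View pics/w3.png

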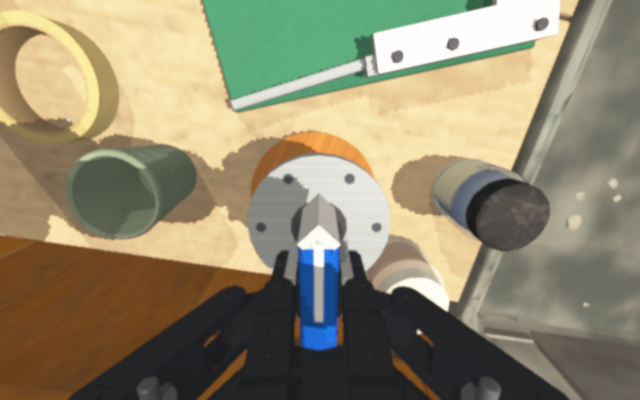

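```bash
python3 - <<'E'
from h import *
f=np.load('pics/w3.npz');K,T=f['K'],f['T']
def circ(pts,z):
    P=np.array([ray(K,T,u,v,z)[:2] for u,v in pts]); A=np.c_[2*P,np.ones(len(P))]; s=np.linalg.lstsq(A,(P**2).sum(1),rcond=None)[0]
    return s[:2].round(4),np.sqrt(s[2]+s[:2]@s[:2]).round(4)
print('die',circ([(247,217),(390,217),(319,154),(270,178),(367,177),(258,250)],.0808))
print('bat',circ([(251,194),(260,157),(285,138),(313,131),(345,138),(368,160),(374,177)],.008))
print(f['tcp'])
E
```

```text
die (array([ 0.5329, -0.2575]), np.float64(0.0482))
bat (array([ 0.5284, -0.2593]), np.float64(0.0588))
[ 0.53286697 -0.26025315  0.11562921]
```

```bash
python3 -m handwheel '[{"wx":0,"wy":-0.1,"wz":0,"dx":-0.1,"dy":-0.46,"dz":2,"fingers":-1},{"wx":0,"wy":0,"wz":0,"dx":0,"dy":0,"dz":2,"fingers":-1},{"wx":0,"wy":0,"wz":0,"dx":0,"dy":0,"dz":1,"fingers":-1},{"wx":0,"wy":0,"wz":0,"dx":0,"dy":0,"dz":0,"fingers":-1}]'
```

```text
time_s: 8.68
tcp_pos: [0.5279, -0.2563, 0.0637]
tcp_rot: [[-0.175, 0.985, -0.0], [0.984, 0.175, 0.009], [0.009, 0.001, -1.0]]
force: [-0.1, -1.1, -1.9]
gripper_width: 0.0175
```

```bash
python3 -m handwheel '[{"wx":0,"wy":-0.3,"wz":0,"dx":-0.56,"dy":-0.05,"dz":0.2,"fingers":-1},{"wx":0,"wy":0,"wz":0,"dx":0,"dy":0,"dz":0.4,"fingers":-1},{"wx":0,"wy":0,"wz":0,"dx":0,"dy":0,"dz":0,"fingers":-1}]'
```

```text
time_s: 9.05
tcp_pos: [0.5295, -0.2622, 0.0591]
tcp_rot: [[-0.176, 0.984, 0.003], [0.984, 0.176, 0.002], [0.001, 0.004, -1.0]]
force: [-1.2, -1.0, -2.1]
gripper_width: 0.0175
```

```bash
python3 -m handwheel '[{"wx":0,"wy":0.1,"wz":0,"dx":0,"dy":-0.1,"dz":0.3,"fingers":-1},{"wx":0,"wy":0,"wz":0,"dx":0,"dy":0,"dz":0.15,"fingers":-1},{"wx":0,"wy":0,"wz":0,"dx":0,"dy":0,"dz":0,"fingers":-1}]'
```

```text
time_s: 9.43
tcp_pos: [0.5287, -0.2627, 0.0549]
tcp_rot: [[-0.175, 0.984, 0.004], [0.984, 0.175, 0.004], [0.003, 0.004, -1.0]]
force: [0.1, -0.3, -1.9]
gripper_width: 0.0175
```

```bash
python3 -m handwheel '[{"wx":0,"wy":0,"wz":0,"dx":0,"dy":0,"dz":0.15,"fingers":-1},{"wx":0,"wy":0,"wz":0,"dx":0,"dy":0,"dz":0,"fingers":-1}]'; python3 -m handwheel '[{"wx":0,"wy":0,"wz":0,"dx":0,"dy":0,"dz":0,"fingers":0},{"wx":0,"wy":0,"wz":0,"dx":0,"dy":0,"dz":0,"fingers":0},{"wx":0,"wy":0,"wz":0,"dx":0,"dy":0,"dz":0,"fingers":0},{"wx":0,"wy":0,"wz":0,"dx":0,"dy":0,"dz":-3,"fingers":0},{"wx":0,"wy":0,"wz":0,"dx":0,"dy":0,"dz":-5,"fingers":0},{"wx":0,"wy":0,"wz":0,"dx":0,"dy":0,"dz":-5,"fingers":0},{"wx":0,"wy":0,"wz":0,"dx":0,"dy":0,"dz":-5,"fingers":0},{"wx":0,"wy":0,"wz":0,"dx":0,"dy":0,"dz":0,"fingers":0}]'
python3 - <<'E'
from h import *
from station import sensors, eyes
c=eyes.get_calibration('wrist');s=sensors.observe();p,d=eyes.read_camera('wrist'); np.savez('pics/w4.npz',p=p,d=d,K=c['camera_matrix'],T=c['extrinsics'],tcp=s['tcp_pos'],R=s['tcp_rot'])
cv2.imwrite('pics/w4.png',p)
E
```

```text
time_s: 9.68
tcp_pos: [0.529, -0.2627, 0.0551]
tcp_rot: [[-0.176, 0.984, 0.005], [0.984, 0.176, 0.003], [0.002, 0.006, -1.0]]
force: [0.9, -0.0, -2.4]
gripper_width: 0.0172
time_s: 10.68
tcp_pos: [0.5282, -0.2633, 0.2399]
tcp_rot: [[-0.176, 0.984, 0.005], [0.984, 0.176, 0.003], [0.002, 0.006, -1.0]]
force: [0.8, 0.0, -1.0]
gripper_width: 0.0427
```

View pics/w4.png

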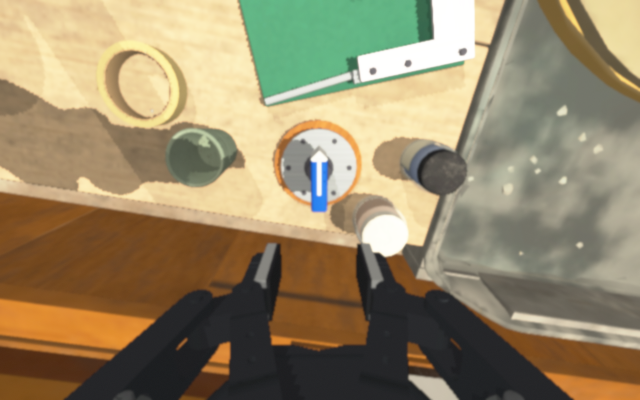

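```bash
python3 - <<'E'
from h import *
f=np.load('pics/w4.npz');p,d,K,T=f['p'],f['d'],f['K'],f['T'];W=cloud(d,K,T)
def circ(P):
    A=np.c_[2*P,np.ones(len(P))]; s=np.linalg.lstsq(A,(P**2).sum(1),rcond=None)[0]
    return s[:2].round(4),np.sqrt(s[2]+s[:2]@s[:2]).round(4)
m=mask(p,(3,110,60),(20,255,255),(262,110,375,212)); m=cv2.morphologyEx(m,cv2.MORPH_CLOSE,np.ones((3,3)))
lab=cv2.connectedComponentsWithStats(m)[1:3]; i=1+lab[1][1:,4].argmax(); m=(lab[0]==i).astype(np.uint8)
c=max(cv2.findContours(m,0,1)[0],key=len)[:,0]
ctr=np.array([318,164]); o=[];inn=[]
for a in np.arange(-180,180,6):
    r=np.arange(15,60,.5); q=ctr+np.c_[np.cos(np.radians(a))*r,np.sin(np.radians(a))*r]; k=m[q[:,1].round().astype(int),q[:,0].round().astype(int)]>0
    if k.sum()>4 and not(20<a<130): o.append(q[k][-1]); inn.append(q[k][0])
g=lambda L,z:np.array([ray(K,T,u,v,z)[:2] for u,v in L])
print('bat',circ(g(o,.008)),'die edge (top z .020)',circ(g(inn,.020)),len(o))
k=(np.abs(W[...,2]-.020)<.004); k[:100]=0;k[215:]=0;k[:,:265]=0;k[:,372:]=0
w=W[k]; print('disc plane',len(w),np.linalg.lstsq(np.c_[w[:,:2]-w[:,:2].mean(0),np.ones(len(w))],w[:,2],rcond=None)[0])
E
```

```text
bat (array([ 0.5275, -0.2603]), np.float64(0.0592)) die edge (top z .020) (array([ 0.5287, -0.2602]), np.float64(0.0507)) 42
disc plane 3439 [ 0.00082581 -0.00075949  0.01990112]
```

```bash
python3 -m handwheel '[{"wx":0,"wy":0,"wz":0,"dx":5.1,"dy":0.75,"dz":-0.6,"fingers":1},{"wx":0,"wy":0,"wz":0,"dx":5.1,"dy":0.75,"dz":-0.6,"fingers":1},{"wx":0,"wy":0,"wz":0,"dx":5.1,"dy":0.75,"dz":-0.6,"fingers":1},{"wx":0,"wy":0,"wz":0,"dx":5.1,"dy":0.75,"dz":-0.6,"fingers":1},{"wx":0,"wy":0,"wz":0,"dx":5.1,"dy":0.75,"dz":-0.6,"fingers":1},{"wx":0,"wy":0,"wz":0,"dx":5.1,"dy":0.75,"dz":-0.6,"fingers":1},{"wx":0,"wy":0,"wz":0,"dx":5.1,"dy":0.75,"dz":-0.6,"fingers":1}]'
python3 -m handwheel '[{"wx":0,"wy":0,"wz":-10.6,"dx":0,"dy":0,"dz":0,"fingers":1},{"wx":0,"wy":0,"wz":-10.6,"dx":0,"dy":0,"dz":0,"fingers":1},{"wx":0,"wy":0,"wz":-10.6,"dx":0,"dy":0,"dz":0,"fingers":1},{"wx":0,"wy":0,"wz":-10.6,"dx":0,"dy":0,"dz":0,"fingers":1},{"wx":0,"wy":0,"wz":-10.6,"dx":0,"dy":0,"dz":0,"fingers":1},{"wx":0,"wy":0,"wz":-10.6,"dx":0,"dy":0,"dz":0,"fingers":1},{"wx":0,"wy":0,"wz":-10.6,"dx":0,"dy":0,"dz":0,"fingers":1},{"wx":0,"wy":0,"wz":-10.6,"dx":0,"dy":0,"dz":0,"fingers":1},{"wx":0,"wy":0,"wz":-10.6,"dx":0,"dy":0,"dz":0,"fingers":1},{"wx":0,"wy":0,"wz":-10.6,"dx":0,"dy":0,"dz":0,"fingers":1},{"wx":0,"wy":0,"wz":-10.6,"dx":0,"dy":0,"dz":0,"fingers":1},{"wx":0,"wy":0,"wz":-10.6,"dx":0,"dy":0,"dz":0,"fingers":1},{"wx":0,"wy":0,"wz":-10.6,"dx":0,"dy":0,"dz":0,"fingers":1},{"wx":0,"wy":0,"wz":-10.6,"dx":0,"dy":0,"dz":0,"fingers":1},{"wx":0,"wy":0,"wz":-10.6,"dx":0,"dy":0,"dz":0,"fingers":1},{"wx":0,"wy":0,"wz":-10.6,"dx":0,"dy":0,"dz":0,"fingers":1},{"wx":0,"wy":0,"wz":-10.6,"dx":0,"dy":0,"dz":0,"fingers":1},{"wx":0,"wy":0,"wz":0,"dx":0,"dy":0,"dz":0,"fingers":1}]'
cat > look.py <<'E'
from h import *
from station import sensors, eyes
import sys
c=eyes.get_calibration('wrist');s=sensors.observe();p,d=eyes.read_camera('wrist');K,T=c['camera_matrix'],c['extrinsics']
np.savez(f'pics/{sys.argv[1]}.npz',p=p,d=d,K=K,T=T); cv2.imwrite(f'pics/{sys.argv[1]}.png',p)
W=cloud(d,K,T); zt=float(sys.argv[2]) # z of bar top
m=mask(p,(20,120,80),(35,255,255)); w=W[m>0]; w=w[abs(w[:,2]-zt)<.006]
print(len(w)); r=cv2.minAreaRect((w[:,:2]*1000).astype(np.float32)); print('yellow bar top',r,np.median(w[:,2]),'tcp',s['tcp_pos'],'yaw',np.degrees(np.arctan2(s['tcp_rot'][1][0],s['tcp_rot'][0][0])),s['joint_positions'].round(2))
v,u=np.nonzero(m); print('yellow px',u.mean(),v.mean())
E
python3 look.py w5 .085
```

```text
time_s: 11.6
tcp_pos: [0.5139, 0.1047, 0.2696]
tcp_rot: [[-0.168, 0.986, -0.014], [0.986, 0.168, 0.006], [0.009, -0.013, -1.0]]
force: [1.4, -0.3, 0.2]
gripper_width: 0.0852
time_s: 13.85
tcp_pos: [0.5031, 0.1078, 0.236]
tcp_rot: [[0.214, -0.975, -0.062], [-0.977, -0.215, -0.003], [-0.01, 0.061, -0.998]]
force: [-0.9, -1.2, 0.2]
gripper_width: 0.0851
663
yellow bar top ((460.63458251953125, 123.82709503173828), (149.49913024902344, 58.920654296875), 21.880111694335938) 0.08466314486617293 tcp [0.50313086 0.10782679 0.23601519] yaw -77.62426047436922 [ 0.21  0.16  0.01  1.48  0.01 -1.58]
yellow px 314.6725025746653 173.23206316512187
```

```bash
python3 - <<'E'
s=open('look.py').read()
s=s.replace("print(len(w));","n,lab,st,_=cv2.connectedComponentsWithStats(((m>0)&(abs(W[...,2]-zt)<.006)).astype(np.uint8)); i=1+st[1:,4].argmax(); w=W[lab==i]; m=(lab==i)\nprint(len(w));")
open('look.py','w').write(s)
E
python3 look.py w5 .085
```

```text
658
yellow bar top ((521.0480346679688, 148.17701721191406), (18.17845916748047, 58.48368453979492), 23.709012985229492) 0.084702211085973 tcp [0.50307306 0.10778891 0.23595233] yaw -77.69824330066434 [ 0.21  0.16  0.01  1.48  0.01 -1.58]
yellow px 286.19300911854106 209.00759878419453
```

View pics/w5.png

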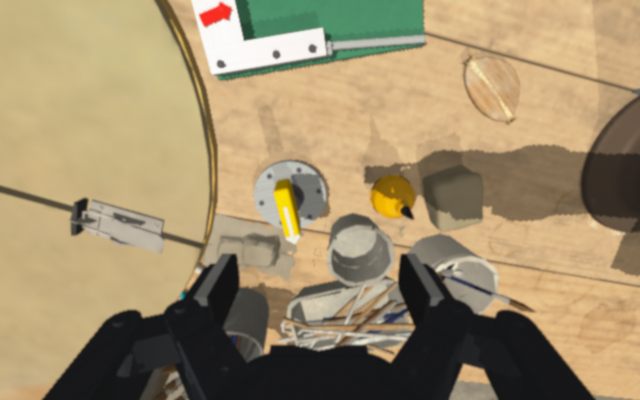

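```bash
python3 -m handwheel '[{"wx":3.5,"wy":0.6,"wz":0,"dx":0,"dy":0,"dz":0,"fingers":0},{"wx":0,"wy":0,"wz":-5.7,"dx":0,"dy":0,"dz":0,"fingers":0},{"wx":0,"wy":0,"wz":-5.7,"dx":0,"dy":0,"dz":0,"fingers":0},{"wx":0,"wy":0,"wz":0,"dx":-1.7,"dy":-1.6,"dz":2,"fingers":0},{"wx":0,"wy":0,"wz":0,"dx":-1.7,"dy":-1.6,"dz":2,"fingers":0},{"wx":0,"wy":0,"wz":0,"dx":0,"dy":0,"dz":2,"fingers":0},{"wx":0,"wy":0,"wz":0,"dx":0,"dy":0,"dz":2,"fingers":0},{"wx":0,"wy":0,"wz":0,"dx":0,"dy":0,"dz":0,"fingers":0}]'; python3 look.py w6 .085
python3 - <<'E'
from h import *
f=np.load('pics/w6.npz');d=f['d'];K=f['K']
for u in (60,100,150,560): print(u,d[380,u],(u-K[0,2])/K[0,0]*d[380,u])
E
```

```text
time_s: 14.95
tcp_pos: [0.5188, 0.1528, 0.1516]
tcp_rot: [[0.387, -0.922, -0.0], [-0.922, -0.387, -0.001], [0.001, 0.001, -1.0]]
force: [-0.3, 0.1, -0.2]
gripper_width: 0.0427
1282
yellow bar top ((521.2601928710938, 148.69290161132812), (17.60934829711914, 59.41663360595703), 23.47439956665039) 0.0847522390325211 tcp [0.51878756 0.15280022 0.15158769] yaw -67.20534248951687 [ 0.29  0.17 -0.17  1.24 -0.   -1.68]
yellow px 317.17472698907955 200.24102964118563
60 0.44882345 -0.41326060293574474
100 0.07603866 -0.05917251210450638
150 0.08247608 -0.049483322225705006
560 0.4004768 0.3449771916869498
```

```bash
python3 -m handwheel '[{"wx":0,"wy":0,"wz":-0.7,"dx":-0.03,"dy":-0.06,"dz":3,"fingers":0},{"wx":0,"wy":0,"wz":0,"dx":0,"dy":0,"dz":3,"fingers":0},{"wx":0,"wy":0,"wz":0,"dx":0,"dy":0,"dz":2.5,"fingers":0},{"wx":0,"wy":0,"wz":0,"dx":0,"dy":0,"dz":1,"fingers":0},{"wx":0,"wy":0,"wz":0,"dx":0,"dy":0,"dz":0,"fingers":0}]'
```

```text
time_s: 15.62
tcp_pos: [0.524, 0.1541, 0.0617]
tcp_rot: [[0.394, -0.919, 0.011], [-0.919, -0.394, 0.002], [0.002, -0.011, -1.0]]
force: [1.0, 0.1, -0.6]
gripper_width: 0.0426
```

```bash
python3 -m handwheel '[{"wx":-0.6,"wy":-0.15,"wz":0,"dx":-0.1,"dy":0.46,"dz":0.5,"fingers":0},{"wx":0,"wy":0,"wz":0,"dx":0,"dy":0,"dz":1.0,"fingers":0},{"wx":0,"wy":0,"wz":0,"dx":0,"dy":0,"dz":0,"fingers":0}]'
```

```text
time_s: 16.0
tcp_pos: [0.5208, 0.1536, 0.0483]
tcp_rot: [[0.393, -0.919, 0.003], [-0.919, -0.393, 0.001], [-0.0, -0.003, -1.0]]
force: [-0.2, -0.4, 0.2]
gripper_width: 0.0427
```

```bash
python3 -m handwheel '[{"wx":-0.15,"wy":0,"wz":0,"dx":0,"dy":0.12,"dz":0.2,"fingers":0},{"wx":0,"wy":0,"wz":0,"dx":0,"dy":0,"dz":0,"fingers":-1},{"wx":0,"wy":0,"wz":0,"dx":0,"dy":0,"dz":0,"fingers":-1},{"wx":0,"wy":0,"wz":0,"dx":0,"dy":0,"dz":0,"fingers":-1},{"wx":0,"wy":0,"wz":0,"dx":0,"dy":0,"dz":0,"fingers":-1}]' 80
```

```text
time_s: 16.62
tcp_pos: [0.5198, 0.1533, 0.0467]
tcp_rot: [[0.393, -0.919, 0.001], [-0.919, -0.393, 0.001], [-0.0, -0.001, -1.0]]
force: [0.5, 0.0, -0.7]
gripper_width: 0.0173
```

```bash
python3 -m handwheel '[{"wx":0,"wy":0,"wz":0,"dx":0,"dy":0,"dz":-3,"fingers":-1},{"wx":0,"wy":0,"wz":0,"dx":0,"dy":0,"dz":-4,"fingers":-1},{"wx":0,"wy":0,"wz":10,"dx":0,"dy":0,"dz":-0.2,"fingers":-1},{"wx":0,"wy":0,"wz":10,"dx":0,"dy":0,"dz":-0.2,"fingers":-1},{"wx":0,"wy":0,"wz":10,"dx":0,"dy":0,"dz":-0.2,"fingers":-1},{"wx":0,"wy":0,"wz":10,"dx":0,"dy":0,"dz":-0.2,"fingers":-1},{"wx":0,"wy":0,"wz":10,"dx":0,"dy":0,"dz":-0.2,"fingers":-1},{"wx":0,"wy":0,"wz":10,"dx":0,"dy":0,"dz":-0.2,"fingers":-1},{"wx":0,"wy":0,"wz":10,"dx":0,"dy":0,"dz":-0.2,"fingers":-1},{"wx":0,"wy":0,"wz":10,"dx":0,"dy":0,"dz":-0.2,"fingers":-1},{"wx":0,"wy":0,"wz":0,"dx":0,"dy":0,"dz":0,"fingers":-1}]'
```

```text
time_s: 18.0
tcp_pos: [0.5146, 0.1514, 0.1271]
tcp_rot: [[-0.861, -0.509, -0.015], [-0.509, 0.861, -0.004], [0.015, 0.004, -1.0]]
force: [-0.5, -0.5, -3.7]
gripper_width: 0.0173
```

```bash
python3 -m handwheel '[{"wx":0.25,"wy":-0.8,"wz":-2,"dx":0,"dy":0,"dz":0,"fingers":-1},{"wx":0,"wy":0,"wz":0,"dx":3,"dy":-3.3,"dz":0,"fingers":-1},{"wx":0,"wy":0,"wz":0,"dx":3,"dy":-3.3,"dz":0,"fingers":-1},{"wx":0,"wy":0,"wz":0,"dx":3,"dy":-3.3,"dz":0,"fingers":-1},{"wx":0,"wy":0,"wz":0,"dx":3,"dy":-3.3,"dz":0,"fingers":-1},{"wx":0,"wy":0,"wz":0,"dx":3,"dy":-3.3,"dz":0,"fingers":-1},{"wx":0,"wy":0,"wz":0,"dx":2.9,"dy":-3.3,"dz":0,"fingers":-1},{"wx":0,"wy":0,"wz":0,"dx":0,"dy":0,"dz":0,"fingers":-1}]'
```

```text
time_s: 19.0
tcp_pos: [0.4724, -0.1196, 0.1252]
tcp_rot: [[-0.823, -0.568, 0.003], [-0.568, 0.823, -0.002], [-0.002, -0.003, -1.0]]
force: [-0.0, 0.2, -3.7]
gripper_width: 0.0173
```

```bash
python3 look.py w7 .163
```

```text
3916
yellow bar top ((468.8896484375, -122.11531829833984), (60.907562255859375, 18.184133529663086), 34.11678695678711) 0.16326409897319585 tcp [ 0.47242139 -0.11957139  0.12524489] yaw -145.41165627752935 [-0.25  0.07 -0.33  1.16 -0.   -0.85]
yellow px 318.31869254341166 276.1363636363636
```

View pics/w7.png

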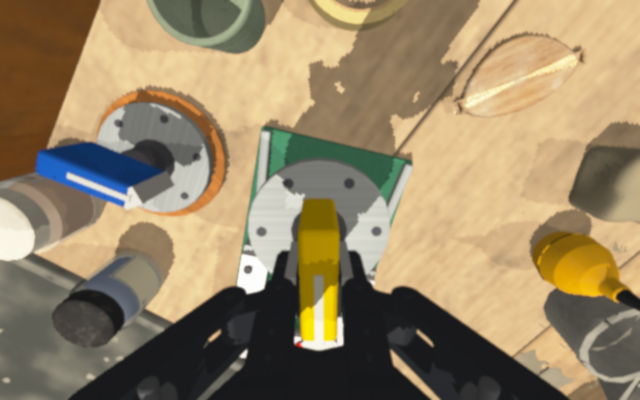

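```bash
python3 -m handwheel '[{"wx":0,"wy":0,"wz":1.9,"dx":-0.14,"dy":0.73,"dz":0,"fingers":-1},{"wx":0,"wy":0,"wz":0,"dx":0,"dy":0,"dz":2.5,"fingers":-1},{"wx":0,"wy":0,"wz":0,"dx":0,"dy":0,"dz":2,"fingers":-1},{"wx":0,"wy":0,"wz":0,"dx":0,"dy":0,"dz":1,"fingers":-1},{"wx":0,"wy":0,"wz":0,"dx":0,"dy":0,"dz":0,"fingers":-1}]'
```

```text
time_s: 19.68
tcp_pos: [0.4701, -0.1071, 0.069]
tcp_rot: [[-0.834, -0.552, 0.005], [-0.552, 0.834, 0.001], [-0.004, -0.002, -1.0]]
force: [0.4, 0.3, -4.0]
gripper_width: 0.0169
```

```bash
python3 -m handwheel '[{"wx":-0.1,"wy":0.25,"wz":0.7,"dx":0.1,"dy":-0.5,"dz":0,"fingers":-1},{"wx":0,"wy":0,"wz":0,"dx":0,"dy":0,"dz":0.8,"fingers":-1},{"wx":0,"wy":0,"wz":0,"dx":0,"dy":0,"dz":0,"fingers":-1}]'
```

```text
time_s: 20.05
tcp_pos: [0.4734, -0.112, 0.0621]
tcp_rot: [[-0.84, -0.542, 0.003], [-0.542, 0.84, -0.001], [-0.002, -0.002, -1.0]]
force: [0.3, 0.9, -4.1]
gripper_width: 0.017
```

```bash
python3 -m handwheel '[{"wx":0,"wy":0.1,"wz":0,"dx":0.05,"dy":0.05,"dz":0.4,"fingers":-1},{"wx":0,"wy":0,"wz":0,"dx":0,"dy":0,"dz":0.2,"fingers":-1},{"wx":0,"wy":0,"wz":0,"dx":0,"dy":0,"dz":0,"fingers":-1}]'
```

```text
time_s: 20.42
tcp_pos: [0.4728, -0.112, 0.0567]
tcp_rot: [[-0.841, -0.542, 0.002], [-0.542, 0.841, -0.002], [-0.0, -0.003, -1.0]]
force: [-0.9, 0.3, -3.2]
gripper_width: 0.0171
```

```bash
python3 -m handwheel '[{"wx":0,"wy":0,"wz":0,"dx":-2,"dy":-0.38,"dz":0,"fingers":-1},{"wx":0,"wy":0,"wz":0,"dx":-2,"dy":-0.38,"dz":0,"fingers":-1},{"wx":0,"wy":0,"wz":0,"dx":0,"dy":0,"dz":0,"fingers":-1}]'
```

```text
time_s: 20.8
tcp_pos: [0.5128, -0.0962, 0.0569]
tcp_rot: [[-0.841, -0.542, 0.003], [-0.542, 0.841, -0.003], [-0.001, -0.004, -1.0]]
force: [-0.4, -0.1, -4.2]
gripper_width: 0.0169
```

```bash
python3 -m handwheel '[{"wx":0,"wy":0,"wz":0,"dx":-2,"dy":-0.4,"dz":0.03,"fingers":-1},{"wx":0,"wy":0,"wz":0,"dx":-2,"dy":-0.4,"dz":0,"fingers":-1},{"wx":0,"wy":0,"wz":0,"dx":-1.3,"dy":-0.26,"dz":0,"fingers":-1},{"wx":0,"wy":0,"wz":0,"dx":0,"dy":0,"dz":0,"fingers":-1}]'
```

```text
time_s: 21.3
tcp_pos: [0.5629, -0.0766, 0.0568]
tcp_rot: [[-0.841, -0.542, -0.002], [-0.542, 0.841, -0.006], [0.004, -0.004, -1.0]]
force: [1.2, -0.1, -2.3]
gripper_width: 0.0171
```

```bash
python3 -m handwheel '[{"wx":0,"wy":-0.2,"wz":0,"dx":-0.7,"dy":-0.14,"dz":0,"fingers":-1},{"wx":0,"wy":0,"wz":0,"dx":-0.6,"dy":-0.12,"dz":0,"fingers":-1},{"wx":0,"wy":0,"wz":0,"dx":0,"dy":0,"dz":0,"fingers":-1}]';python3 -m handwheel '[{"wx":0,"wy":0,"wz":0,"dx":-0.2,"dy":-0.04,"dz":0,"fingers":-1},{"wx":0,"wy":0,"wz":0,"dx":0,"dy":0,"dz":0,"fingers":-1}]';python3 -m handwheel '[{"wx":0,"wy":0,"wz":0,"dx":-0.2,"dy":-0.04,"dz":0,"fingers":-1},{"wx":0,"wy":0,"wz":0,"dx":0,"dy":0,"dz":0,"fingers":-1}]'
```

```text
time_s: 21.68
tcp_pos: [0.5746, -0.0719, 0.0568]
tcp_rot: [[-0.841, -0.541, 0.0], [-0.541, 0.841, -0.004], [0.002, -0.003, -1.0]]
force: [1.6, 0.1, -2.1]
gripper_width: 0.0172
time_s: 21.92
tcp_pos: [0.5763, -0.0713, 0.0568]
tcp_rot: [[-0.841, -0.541, 0.0], [-0.541, 0.841, -0.004], [0.002, -0.003, -1.0]]
force: [1.8, -0.1, -2.4]
gripper_width: 0.0169
time_s: 22.18
tcp_pos: [0.5779, -0.0707, 0.0569]
tcp_rot: [[-0.841, -0.541, -0.0], [-0.541, 0.841, -0.004], [0.003, -0.003, -1.0]]
force: [0.0, -1.3, -2.9]
gripper_width: 0.0174
```

```bash
python3 -m handwheel '[{"wx":0,"wy":0,"wz":0,"dx":-0.15,"dy":-0.03,"dz":0,"fingers":-1},{"wx":0,"wy":0,"wz":0,"dx":0,"dy":0,"dz":0,"fingers":-1}]';python3 -m handwheel '[{"wx":0,"wy":0,"wz":0,"dx":-0.15,"dy":-0.03,"dz":0,"fingers":-1},{"wx":0,"wy":0,"wz":0,"dx":0,"dy":0,"dz":0,"fingers":-1}]'; python3 -m handwheel '[{"wx":0,"wy":0,"wz":0,"dx":-0.15,"dy":-0.03,"dz":0,"fingers":-1},{"wx":0,"wy":0,"wz":0,"dx":0,"dy":0,"dz":0,"fingers":-1}]'
```

```text
time_s: 22.42
tcp_pos: [0.578, -0.0706, 0.057]
tcp_rot: [[-0.841, -0.54, -0.003], [-0.54, 0.841, -0.005], [0.005, -0.003, -1.0]]
force: [-0.8, -0.3, -2.9]
gripper_width: 0.0169
time_s: 22.68
tcp_pos: [0.5781, -0.0705, 0.0571]
tcp_rot: [[-0.842, -0.54, -0.005], [-0.54, 0.842, -0.007], [0.008, -0.003, -1.0]]
force: [-1.6, -1.7, -1.9]
gripper_width: 0.0172
time_s: 22.92
tcp_pos: [0.5782, -0.0705, 0.0572]
tcp_rot: [[-0.842, -0.54, -0.008], [-0.54, 0.842, -0.008], [0.011, -0.002, -1.0]]
force: [-1.7, -0.6, -1.7]
gripper_width: 0.0172
```

```bash
python3 -m handwheel '[{"wx":-0.1,"wy":-0.6,"wz":0,"dx":0,"dy":0,"dz":0.03,"fingers":-1},{"wx":0,"wy":0,"wz":0,"dx":0,"dy":0,"dz":0,"fingers":-1}]'; python3 -m handwheel '[{"wx":0,"wy":0,"wz":0,"dx":0,"dy":0,"dz":0,"fingers":0},{"wx":0,"wy":0,"wz":0,"dx":0,"dy":0,"dz":0,"fingers":0},{"wx":0,"wy":0,"wz":0,"dx":0,"dy":0,"dz":0,"fingers":0},{"wx":0,"wy":0,"wz":0,"dx":0,"dy":0,"dz":-3,"fingers":0},{"wx":0,"wy":0,"wz":0,"dx":0,"dy":0,"dz":-5,"fingers":0},{"wx":0,"wy":0,"wz":0,"dx":3,"dy":0,"dz":-5,"fingers":0},{"wx":0,"wy":0,"wz":0,"dx":-4,"dy":0,"dz":-5,"fingers":0},{"wx":0,"wy":0,"wz":0,"dx":-4,"dy":0,"dz":0,"fingers":0},{"wx":0,"wy":0,"wz":0,"dx":0,"dy":0,"dz":0,"fingers":0}]'; python3 look.py w8 .095
```

```text
time_s: 23.18
tcp_pos: [0.5779, -0.0707, 0.0568]
tcp_rot: [[-0.842, -0.54, 0.0], [-0.54, 0.842, -0.001], [0.0, -0.001, -1.0]]
force: [-3.4, -0.3, 0.2]
gripper_width: 0.0172
time_s: 24.3
tcp_pos: [0.6207, -0.0429, 0.2405]
tcp_rot: [[-0.842, -0.54, 0.006], [-0.54, 0.842, 0.002], [-0.006, -0.001, -1.0]]
force: [-0.2, -0.5, -0.6]
gripper_width: 0.0426
845
yellow bar top ((573.4107055664062, -73.05223846435547), (57.135894775390625, 17.42623519897461), 32.23188781738281) 0.09468639261743578 tcp [ 0.62069088 -0.04288664  0.24051016] yaw -147.31237430220244 [-0.07  0.31  0.21  1.47  0.   -0.64]
yellow px 318.4532544378698 126.5680473372781
```

View pics/w8.png

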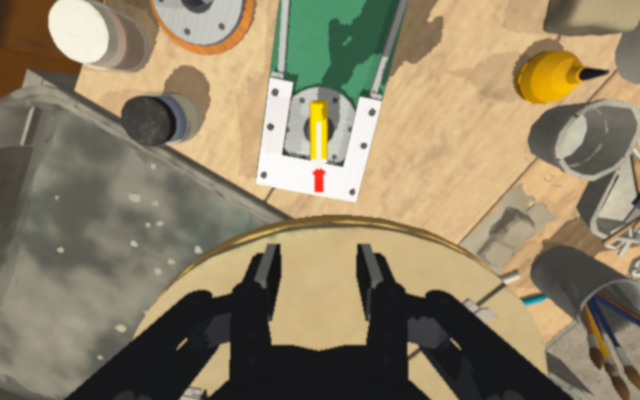

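```bash
python3 - <<'E'
from h import *
f=np.load('pics/w8.npz');p,d,K,T=f['p'],f['d'],f['K'],f['T']; W=cloud(d,K,T)
R=lambda u,v,z: ray(K,T,u,v,z)[:2]
hsv=cv2.cvtColor(p,cv2.COLOR_BGR2HSV)
roi=(300,160,340,200)
m=mask(p,(0,140,90),(8,255,255),roi)|mask(p,(172,140,90),(180,255,255),roi)
v,u=np.nonzero(m); Q=np.array([R(a,b,.034) for a,b in zip(u,v)],np.float32); e=cv2.fitLine(Q,2,0,.01,.01).ravel()
print('red',Q.mean(0),np.degrees(np.arctan(e[1]/e[0])))
m=((hsv[...,1]<60)&(hsv[...,2]>170)).astype(np.uint8)*255; r=np.zeros_like(m); r[72:210,245:395]=1; m=m*r
m=m*((abs(W[...,2]-.031)<.006)|~np.isfinite(W[...,2]))
m=cv2.morphologyEx(m,cv2.MORPH_OPEN,np.ones((5,5)))
c=max(cv2.findContours(m,0,2)[0],key=cv2.contourArea)
P=np.array([R(a,b,.031) for a,b in c[:,0]],np.float32); rect=cv2.minAreaRect(P*1000); print('rim',rect,cv2.boxPoints(rect).round(1).tolist())
bar=np.array([.57341,-.07305]); a=np.radians(32.23); die=bar+.005*np.array([np.cos(a),np.sin(a)])
q=Q.mean(0)-die; print('die',die,'dir die->mark',np.degrees(np.arctan2(q[1],q[0])))
k=(W[...,2]>.06)&(W[...,2]<.102); k[:95]=0;k[185:]=0;k[:,:295]=0;k[:,340:]=0
w=W[k][:,:2]-die; t=w@[np.cos(a),np.sin(a)]; print('bar extent along x',t.min(),t.max())
k=(abs(W[...,2]-.022)<.003); k[:80]=0;k[170:]=0;k[:,:280]=0;k[:,360:]=0; w=W[k]; print('disc plane',len(w),np.linalg.lstsq(np.c_[w[:,:2]-w[:,:2].mean(0),np.ones(len(w))],w[:,2],rcond=None)[0])
E
```

```text
red [ 0.6314302  -0.03572453] 31.690655
rim ((605.1578369140625, -90.99723815917969), (129.62161254882812, 75.23838806152344), 21.769084930419922) [[531.0, -80.0999984741211], [558.9000244140625, -150.0], [679.2999877929688, -101.9000015258789], [651.4000244140625, -32.0]]
die [ 0.57763957 -0.0703834 ] dir die->mark 32.79486292870574
bar extent along x -0.03358472234685537 0.03396720228244963
disc plane 3097 [0.00055396 0.0004388  0.02194613]
```

```bash
python3 - <<'E'
from h import *
from station import eyes,sensors
f=np.load('pics/top0.npz');p,d=eyes.read_camera('top'); cv2.imwrite('pics/top1.png',p)
for n,(x0,y0,x1,y1) in dict(cobalt=(380,132,405,162),iron=(412,142,438,175),tumbler=(405,218,435,250),pot=(185,185,228,225),bulb=(278,240,308,270)).items():
    g=np.abs(p[y0:y1,x0:x1].astype(int)-f['p'][y0:y1,x0:x1]).max(2); h=np.abs(d[y0:y1,x0:x1]-f['d'][y0:y1,x0:x1]); print(n,'changed px',(g>40).sum(),'of',g.size,'depth>1cm',(h>.01).sum())
w=np.load('pics/w8.npz'); p,d,K,T=w['p'],w['d'],w['K'],w['T']
o=np.array([.5776,-.0704]);a=.375; ex=np.array([np.cos(a),np.sin(a)])
for y in (-.02,-.01,.01,.02):   # rim far edge along the bed axis, relative to die: 85 - die_x
    W0=None
    s=np.arange(.03,.1,.0005); vals=[]
    for t in s:
        P=np.r_[o+t*ex+y*np.array([-ex[1],ex[0]]),.031]; c=T[:3,:3].T@(P-T[:3,3]); u=K@c; u=u[:2]/u[2]; vals.append(p[int(round(u[1])),int(round(u[0]))].max())
    v=np.array(vals,int); k=v>170; print(y,'white from',s[k][0],'to',s[k][-1])
print(sensors.observe()['time_s'])
E
```

```text
cobalt changed px 93 of 750 depth>1cm 482
iron changed px 0 of 858 depth>1cm 49
tumbler changed px 27 of 960 depth>1cm 44
pot changed px 0 of 1720 depth>1cm 20
bulb changed px 20 of 900 depth>1cm 8
-0.02 white from 0.03 to 0.09950000000000006
-0.01 white from 0.03 to 0.09950000000000006
0.01 white from 0.03 to 0.09950000000000006
0.02 white from 0.03 to 0.09950000000000006
24.4
```

View pics/top1.png

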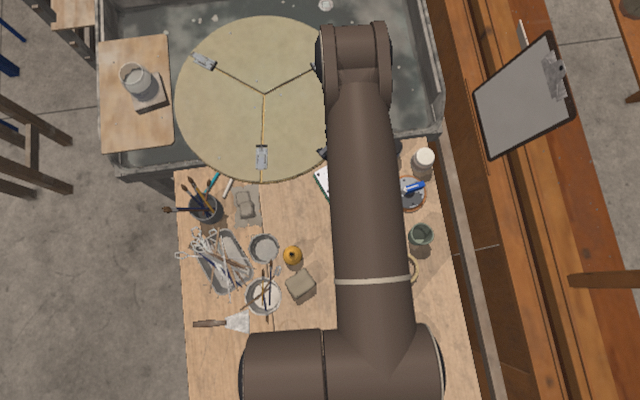

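```bash
python3 - <<'E'
from h import *
w=np.load('pics/w8.npz'); p,K,T=w['p'],w['K'],w['T']; hsv=cv2.cvtColor(p,cv2.COLOR_BGR2HSV)
o=np.array([.5776,-.0704]);a=.378; ex=np.array([np.cos(a),np.sin(a)]);ey=np.array([-ex[1],ex[0]])
for y in (-.05,-.04,-.03,-.02,-.01,.035,.045):
    s=np.arange(.05,.1,.0005); k=[]
    for t in s:
        u=K@(T[:3,:3].T@(np.r_[o+t*ex+y*ey,.031]-T[:3,3])); u=u[:2]/u[2]; h=hsv[int(round(u[1])),int(round(u[0]))]; k.append(h[1]<50 and h[2]>150)
    k=np.array(k); print(y,'rim end rel. die (mm)',1000*s[np.argmin(k)] if not k.all() else None)
for t in (-.03,-.02,0,.03,.05,.07):   # outer sides
    s=np.arange(.045,.09,.0005); r=[]
    for sg in (1,-1):
        k=[]
        for y in s:
            u=K@(T[:3,:3].T@(np.r_[o+t*ex+sg*y*ey,.031]-T[:3,3])); u=u[:2]/u[2]; h=hsv[int(round(u[1])),int(round(u[0]))]; k.append(h[1]<50 and h[2]>150)
        r.append(1000*s[np.argmin(k)])
    print(t,r)
E
```

```text
-0.05 rim end rel. die (mm) 83.50000000000003
-0.04 rim end rel. die (mm) 84.50000000000003
-0.03 rim end rel. die (mm) 85.00000000000003
-0.02 rim end rel. die (mm) 84.50000000000003
-0.01 rim end rel. die (mm) 84.00000000000003
0.035 rim end rel. die (mm) 85.50000000000003
0.045 rim end rel. die (mm) 84.50000000000003
-0.03 [np.float64(55.50000000000001), np.float64(56.50000000000001)]
-0.02 [np.float64(68.00000000000001), np.float64(68.00000000000001)]
0 [np.float64(67.00000000000001), np.float64(68.00000000000001)]
0.03 [np.float64(67.00000000000001), np.float64(68.00000000000001)]
0.05 [np.float64(67.00000000000001), np.float64(68.00000000000001)]
0.07 [np.float64(55.50000000000001), np.float64(56.50000000000001)]
```

```bash
python3 -c "
from station import ticket; print(ticket.finish_job())"
```

```text
the job is handed in; nothing more can be done
None
```

I changed the die and handed the job in at about 24 s on the robot's clock, with the gripper open and well clear of everything.

- **Blue-handled die:** I drew it out flat and stood it on the bat. The last look put it about 1 mm off centre and level.
- **Yellow-handled die:** I set it at the mouth and slid it in until it met a solid stop.
    - **Seating:** It is level, within 1 mm of the middle of the slot sideways. The camera puts it about 0.5 mm past the home place. The force reading stayed low, under 4 N, when it stopped. I take that as contact with the stop because it no longer moved forward and began to tilt when pushed.
    - **Nose direction:** The bar measured 32.2° (32.7° by the tool). The mark's direction read 32.8° from the die's centre, and 31.7° along the arrow itself. So it is aligned to within about half a degree.
- **Jars, tumbler, brush pot and bulb:** The before-and-after top views show no shift in jar_iron, the tumbler, the pot or the bulb. The arm hid jar_cobalt in the last top view, but it was standing in the final wrist picture.

One check told me nothing: finding the rim's far edge by brightness failed, because the die and the wood are as bright as the rim. I repeated it by colour saturation, and that gave the 0.5 mm figure above.

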